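# Load, check and start the race battery charger

### The arm

A 6-joint arm with a two-finger parallel gripper is mounted at the origin on the work surface. World frame = base frame: x ahead of the robot, y to its left, z up, the work surface at z = 0. Lengths are in m, angles in rad, forces in N, time in s.
With the tool pointing down it reaches from about 0.4 to 0.825 m from the base axis. Payload 7 kg.
Tool frame: the origin (TCP) lies at the very end of the fingers, on their centre line; the grasp point (between the pads) lies 19 mm behind it (arm.grasp_offset is the distance from the TCP to the grasp point, in m); z points along the fingers, y is the line along which they close (so a half turn about z gives the same grasp; the last joint's range is limited). The gripper opens to 88 mm and grips with 3 to 60 N. Pads are 19 mm wide; open, the fingers measure 130 mm over their backs; the gripper's body (78 mm by 193 mm) begins 47 mm behind the grasp point.
Start: joints at [1.608, 0.359, 0.012, 0, -1.224, -0.288], TCP at [0.168, 0.654, 0.227] pointing down, gripper open.
Joint ranges: [-3.07, 3.07], [-1.43, 2.12], [-1.02, 1.25], [-3.03, 1.67], [-3.05, -0], [-3.03, 3.03]. Speed limits (rad/s): [2.39, 2.39, 3.01, 3.14, 3.14, 3.14].

### API

Orientations are given as [roll, pitch, yaw] about the fixed x, y, z axes, in that order (R = Rz(yaw) Ry(pitch) Rx(roll)).
In Python, from station import get_state, cams, arm, nets gives the robot as it stands.
- The arm moves only by the shell command python3 -m creep 'ROWS' [FORCE]. ROWS is a JSON object of lists of equal length, an entry for each row: "translation": the shift along the world's x, y, z in mm, a list of three; "spin": the turn about the world's z in rad; "gripper": the opening, from 0 (shut) to 1 (fully open). In form: {"translation": [[dx, dy, dz], ...], "spin": [spin, ...], "gripper": [gripper, ...]}. A call has 1 to 8 rows; each row shifts and turns the commanded pose from where the row before left it; what a row does not reach is not made up. A row lasts 1/10 s, in which the tool goes at most 50 mm and 8.59 degrees, less where a joint would pass 70% of its speed; a pose out of reach is approached as far as the arm can. A call is refused whole if a number of a shift passes 50 or a number of a turn 0.15, either way. A call with a gripper value outside its range is refused whole. The fingers move at their own pace and stop on an object; FORCE is the grip in N (left out, the last holds). Time passes only in rows, so rows that do not move let the fingers close. It gives the time, the measured TCP pose, the force, the opening and the grip force at its end, in the units of the state.
- get_state(): the state, without advancing time (a new reading comes with each control period).
- cams.grab_frame(name): name is "side" or "top"; returns a dict with "img" (400x640x3 uint8, red, green, blue), "mtx" (3x3 intrinsics, pixels), "R" (3x3) and "t" (3): a world point X has camera coordinates R X + t. Camera axes: x right, y down, z forward; pixel columns grow to the right and rows downward; lengths in m; the calibration is good to about 2 mm. A picture is of the moment at which its call begins. There is no depth.
- arm.job_done(): hands the job in; it is judged then, once.
Trained networks look in the newest picture that a camera, given by its name, has taken for a name from the list of things; names that differ only in an ending like _2 or _b are one class to them, and where a whole thing is asked for, a point or a joint stands for the part that bears it (a point fixed in the world has none). Each returns a list of dicts, best first, with "confidence" (0 to 1); they miss things now and then, are a little off and sometimes report something else, mostly with a low value. They report only what shows in the picture. A call takes as long as a camera call. They do not tell look-alikes from the thing itself.
- nets.search_frame(camera, label): "centre" ([x, y, z] in m, in world coordinates, good to about 4 mm: the middle of the surface that is visible of it).
- nets.pinpoint(camera, label): "centre" ([x, y, z] in m, in world coordinates, good to about 4 mm: a listed point, or the origin of a listed thing).
The state is a dict: "t": time; "q": joint angles; "qd": joint speeds; "joint_efforts": joint torques, N m; "eef_pos": TCP position; "ee_rot": TCP orientation; "force": force on the tool from outside, world axes, zero at the start; "moment": the same for the moment, N m; "width": finger opening in m; "gripper_force": force on a finger pad.
Only numpy, scipy, OpenCV 4.12 (cv2) and the standard library are available. Lean on these libraries where they do the work, as an engineer would, in place of code of your own. Each camera call takes 0.05 s, during which the arm holds its last target. There are 200 camera calls.

### The job

Load every battery pack on the table into the charging board: one to a pocket, any pocket, lying flat and fully home, with its black contact end towards the grey contact block. Then take the infrared thermometer and check the packs in the order red, blue, yellow, purple, leaving out any that is missing: bring its measuring spot onto the white label from above and hold it steady there for a good two seconds. Put the thermometer back upright in its dock facing as before, and only then throw the red switch fully on; leave the tyres, spray can and glue bottle where they are.

Things in the scene. Friction and masses are not known exactly. Their poses are not given: they have to be found in the camera images.
- board: fixed black charging board, 150 x 424 x 12 mm (x -75 to 75, y -174 to 250 mm of its origin), flat on the table. Origin: table level, midway between the two inner pockets. x points away from the robot (yaw within 10 degrees) to the grey contact blocks, z up. Four pockets 88 mm apart along y; at its left (+y) end the switch
- dock_floor (a point): point on the floor of the pocket of the thermometer's fixed grey dock, 6 mm above the table, where the thermometer's origin lies when home; x: where the parked lens looks, z up. Dock 90 x 76 mm; pocket 55 x 41 mm inside, centred 5 mm along x from this point, walls 6 mm thick, 10 mm high above the floor, 2.5 mm play round the foot
- thermo: loose infrared thermometer, 160 g, 125 mm high, upright in the dock. Origin: underside of its black foot (36 mm wide, 14 high, x -20 to 30 mm), under the middle of the handle. Yellow head up to z = 50 mm, 34 wide; above it an upright black handle to z = 125 mm, 30 mm in x, 28 mm in y, centred on the origin; grip it from above across the 28 mm. x: forward, the way the snout looks; z up
- thermo_lens (a point): the thermometer's lens, at (40, 0, 25) mm of its origin; it looks 45 degrees downward and forward (along +x -z of the thermometer)
- thermo_spot (a point): the thermometer's measuring spot, an invisible point 78 mm in front of the lens along its line of sight, at (95, 0, -30) mm of the thermometer's origin; bring this point onto the middle of the white label
- switch (a joint): main switch lever of the board: 0 = off (leaning towards the robot, -x of the board), 1.0 rad = on (leaning away, +x); counts as on above 0.8. Turns easily (about 1 N at the tip) and stays where it is left
- switch_tip (a point): centre of the red ball (26 mm diameter) on the end of the lever, 60 mm from its pivot, which lies at (0, 220, 34) mm of the board's origin. The lever leans 0.5 rad to either side of upright: the ball moves from 29 mm before to 29 mm beyond the pivot, about 87 mm above the table. Housing under it 70 x 50 mm, top 37 mm above the table
- pocket0 (a point): centre of the floor of pocket 0 (rightmost seen from the robot), 12 mm above the table; axes as the board. 100 x 51 mm inside (2 mm play all round a pack), orange walls 6 mm thick, 10 mm high, with gaps 52 mm long in the middle of the long sides for fingers; grey contact block 14 mm high at its +x end
- pocket1 (a point): centre of the floor of pocket 1 (second from the right seen from the robot), 12 mm above the table; axes as the board. 100 x 51 mm inside (2 mm play all round a pack), orange walls 6 mm thick, 10 mm high, with gaps 52 mm long in the middle of the long sides for fingers; grey contact block 14 mm high at its +x end
- pocket2 (a point): centre of the floor of pocket 2 (second from the left seen from the robot), 12 mm above the table; axes as the board. 100 x 51 mm inside (2 mm play all round a pack), orange walls 6 mm thick, 10 mm high, with gaps 52 mm long in the middle of the long sides for fingers; grey contact block 14 mm high at its +x end
- pocket3 (a point): centre of the floor of pocket 3 (leftmost seen from the robot), 12 mm above the table; axes as the board. 100 x 51 mm inside (2 mm play all round a pack), orange walls 6 mm thick, 10 mm high, with gaps 52 mm long in the middle of the long sides for fingers; grey contact block 14 mm high at its +x end
- red: loose red battery pack, hard case 96 x 47 x 25 mm, about 210 g, black at its contact end (the last 16 mm), white label on top; may be absent. Origin: centre of its underside; x: along its length to the contact end; z up. At the start it lies flat, turned by at most about 30 degrees from the board
- red_label (a point): middle of the white label (30 x 30 mm) on top of the red pack, at (14, 0, 25) mm of its origin
- blue: loose blue battery pack, hard case 96 x 47 x 25 mm, about 210 g, black at its contact end (the last 16 mm), white label on top; may be absent. Origin: centre of its underside; x: along its length to the contact end; z up. At the start it lies flat, turned by at most about 30 degrees from the board
- blue_label (a point): middle of the white label (30 x 30 mm) on top of the blue pack, at (14, 0, 25) mm of its origin
- yellow: loose yellow battery pack, hard case 96 x 47 x 25 mm, about 210 g, black at its contact end (the last 16 mm), white label on top; may be absent. Origin: centre of its underside; x: along its length to the contact end; z up. At the start it lies flat, turned by at most about 30 degrees from the board
- yellow_label (a point): middle of the white label (30 x 30 mm) on top of the yellow pack, at (14, 0, 25) mm of its origin
- purple: loose purple battery pack, hard case 96 x 47 x 25 mm, about 210 g, black at its contact end (the last 16 mm), white label on top; may be absent. Origin: centre of its underside; x: along its length to the contact end; z up. At the start it lies flat, turned by at most about 30 degrees from the board
- purple_label (a point): middle of the white label (30 x 30 mm) on top of the purple pack, at (14, 0, 25) mm of its origin
- wheel_a: loose black tyre with a white rim, 64 mm diameter, 26 mm high, at the left near the robot; leave alone
- wheel_b: another such tyre, beyond and left of the board; leave alone
- spray_can: loose red spray can, 54 mm diameter, 170 mm high, standing right of the board; leave alone
- glue: loose small glue bottle, 28 mm diameter, 55 mm high, standing between the dock and the spray can; leave alone
Things that resemble listed ones, but are neither listed nor needed, are in the scene too. Leave any orange or turquoise look-alike of the purple alone.

How it is judged:
On the way, in this order (a step that is already met when the one before it is completed fails the run):
1. every pack that is there sits flat in a pocket of its own, contacts towards the grey contact block, and is let go; the switch is still off (((horizontal distance between red and pocket0 below 0.0045 m and z of red in the frame of pocket0 below 0.003 m and x of red_label in the frame of pocket0 above 0.005 m) or (horizontal distance between red and pocket1 below 0.0045 m and z of red in the frame of pocket1 below 0.003 m and x of red_label in the frame of pocket1 above 0.005 m) or (horizontal distance between red and pocket2 below 0.0045 m and z of red in the frame of pocket2 below 0.003 m and x of red_label in the frame of pocket2 above 0.005 m) or (horizontal distance between red and pocket3 below 0.0045 m and z of red in the frame of pocket3 below 0.003 m and x of red_label in the frame of pocket3 above 0.005 m)) and angle between the x axis of each of red, blue, yellow, purple and the x axis of board, either way round below 0.06 rad and angle between each of red, blue, yellow, purple's own z axis and vertical below 0.04 rad and ((horizontal distance between blue and pocket0 below 0.0045 m and z of blue in the frame of pocket0 below 0.003 m and x of blue_label in the frame of pocket0 above 0.005 m) or (horizontal distance between blue and pocket1 below 0.0045 m and z of blue in the frame of pocket1 below 0.003 m and x of blue_label in the frame of pocket1 above 0.005 m) or (horizontal distance between blue and pocket2 below 0.0045 m and z of blue in the frame of pocket2 below 0.003 m and x of blue_label in the frame of pocket2 above 0.005 m) or (horizontal distance between blue and pocket3 below 0.0045 m and z of blue in the frame of pocket3 below 0.003 m and x of blue_label in the frame of pocket3 above 0.005 m)) and ((horizontal distance between yellow and pocket0 below 0.0045 m and z of yellow in the frame of pocket0 below 0.003 m and x of yellow_label in the frame of pocket0 above 0.005 m) or (horizontal distance between yellow and pocket1 below 0.0045 m and z of yellow in the frame of pocket1 below 0.003 m and x of yellow_label in the frame of pocket1 above 0.005 m) or (horizontal distance between yellow and pocket2 below 0.0045 m and z of yellow in the frame of pocket2 below 0.003 m and x of yellow_label in the frame of pocket2 above 0.005 m) or (horizontal distance between yellow and pocket3 below 0.0045 m and z of yellow in the frame of pocket3 below 0.003 m and x of yellow_label in the frame of pocket3 above 0.005 m)) and ((horizontal distance between purple and pocket0 below 0.0045 m and z of purple in the frame of pocket0 below 0.003 m and x of purple_label in the frame of pocket0 above 0.005 m) or (horizontal distance between purple and pocket1 below 0.0045 m and z of purple in the frame of pocket1 below 0.003 m and x of purple_label in the frame of pocket1 above 0.005 m) or (horizontal distance between purple and pocket2 below 0.0045 m and z of purple in the frame of pocket2 below 0.003 m and x of purple_label in the frame of pocket2 above 0.005 m) or (horizontal distance between purple and pocket3 below 0.0045 m and z of purple in the frame of pocket3 below 0.003 m and x of purple_label in the frame of pocket3 above 0.005 m)) and contact force between each of red, blue, yellow, purple and the fingers below 0.1 N and not (value of joint switch above 0.8 rad)), for 0.3 s.
2. the thermometer, looking down at the red pack, has its measuring spot within 15 mm of the middle of the white label and keeps it there for 2 s (distance between thermo_spot and red_label below 0.015 m and z of thermo_lens in the frame of red above 0.05 m), for 2 s.
3. the thermometer, looking down at the blue pack, has its measuring spot within 15 mm of the middle of the white label and keeps it there for 2 s (distance between thermo_spot and blue_label below 0.015 m and z of thermo_lens in the frame of blue above 0.05 m), for 2 s.
4. the thermometer, looking down at the yellow pack, has its measuring spot within 15 mm of the middle of the white label and keeps it there for 2 s (distance between thermo_spot and yellow_label below 0.015 m and z of thermo_lens in the frame of yellow above 0.05 m), for 2 s.
5. the thermometer, looking down at the purple pack, has its measuring spot within 15 mm of the middle of the white label and keeps it there for 2 s (distance between thermo_spot and purple_label below 0.015 m and z of thermo_lens in the frame of purple above 0.05 m), for 2 s.
6. the thermometer is back home in its dock, upright and released (horizontal distance between thermo and dock_floor below 0.006 m and z of thermo in the frame of dock_floor below 0.003 m and angle between thermo's own z axis and vertical below 0.06 rad and x of thermo_lens in the frame of dock_floor above 0.02 m and contact force between thermo and the fingers below 0.1 N), for 0.3 s.
7. the switch is thrown to on (value of joint switch above 0.8 rad), for 0.2 s.
At the end, for the whole second after the job is handed in: Each pack present lies in a pocket within 4.5 mm of its centre, under 3 mm above its floor, 0.06 rad square, 0.04 rad level, contacts to the grey block; the thermometer is in its dock within 6 mm, under 3 mm up, upright to 0.06 rad, facing as before; all released, at rest; switch above 0.8 rad (all of step 6 and ((horizontal distance between red and pocket0 below 0.0045 m and z of red in the frame of pocket0 below 0.003 m and x of red_label in the frame of pocket0 above 0.005 m) or (horizontal distance between red and pocket1 below 0.0045 m and z of red in the frame of pocket1 below 0.003 m and x of red_label in the frame of pocket1 above 0.005 m) or (horizontal distance between red and pocket2 below 0.0045 m and z of red in the frame of pocket2 below 0.003 m and x of red_label in the frame of pocket2 above 0.005 m) or (horizontal distance between red and pocket3 below 0.0045 m and z of red in the frame of pocket3 below 0.003 m and x of red_label in the frame of pocket3 above 0.005 m)) and angle between the x axis of each of red, blue, yellow, purple and the x axis of board, either way round below 0.06 rad and angle between each of red, blue, yellow, purple's own z axis and vertical below 0.04 rad and ((horizontal distance between blue and pocket0 below 0.0045 m and z of blue in the frame of pocket0 below 0.003 m and x of blue_label in the frame of pocket0 above 0.005 m) or (horizontal distance between blue and pocket1 below 0.0045 m and z of blue in the frame of pocket1 below 0.003 m and x of blue_label in the frame of pocket1 above 0.005 m) or (horizontal distance between blue and pocket2 below 0.0045 m and z of blue in the frame of pocket2 below 0.003 m and x of blue_label in the frame of pocket2 above 0.005 m) or (horizontal distance between blue and pocket3 below 0.0045 m and z of blue in the frame of pocket3 below 0.003 m and x of blue_label in the frame of pocket3 above 0.005 m)) and ((horizontal distance between yellow and pocket0 below 0.0045 m and z of yellow in the frame of pocket0 below 0.003 m and x of yellow_label in the frame of pocket0 above 0.005 m) or (horizontal distance between yellow and pocket1 below 0.0045 m and z of yellow in the frame of pocket1 below 0.003 m and x of yellow_label in the frame of pocket1 above 0.005 m) or (horizontal distance between yellow and pocket2 below 0.0045 m and z of yellow in the frame of pocket2 below 0.003 m and x of yellow_label in the frame of pocket2 above 0.005 m) or (horizontal distance between yellow and pocket3 below 0.0045 m and z of yellow in the frame of pocket3 below 0.003 m and x of yellow_label in the frame of pocket3 above 0.005 m)) and ((horizontal distance between purple and pocket0 below 0.0045 m and z of purple in the frame of pocket0 below 0.003 m and x of purple_label in the frame of pocket0 above 0.005 m) or (horizontal distance between purple and pocket1 below 0.0045 m and z of purple in the frame of pocket1 below 0.003 m and x of purple_label in the frame of pocket1 above 0.005 m) or (horizontal distance between purple and pocket2 below 0.0045 m and z of purple in the frame of pocket2 below 0.003 m and x of purple_label in the frame of pocket2 above 0.005 m) or (horizontal distance between purple and pocket3 below 0.0045 m and z of purple in the frame of pocket3 below 0.003 m and x of purple_label in the frame of pocket3 above 0.005 m)) and linear speed of each of red, blue, yellow, purple, thermo below 0.02 m/s and contact force between each of red, blue, yellow, purple and the fingers below 0.1 N and value of joint switch above 0.8 rad); the robot touches nothing.
It fails at once if the wheel a is moved more than 30 mm (distance of wheel_a from where it was at the start of the episode above 0.03 m).
It fails at once if the wheel b is moved more than 30 mm (distance of wheel_b from where it was at the start of the episode above 0.03 m).
It fails at once if the spray can is moved more than 30 mm (distance of spray_can from where it was at the start of the episode above 0.03 m).
It fails at once if the glue is moved more than 30 mm (distance of glue from where it was at the start of the episode above 0.03 m).
Of red, blue, yellow, purple only 3 to 4 are there at a start; the rules pass over those that are not, and their reading is None.
At some moment in a run one of red, blue, yellow, purple may be knocked a few centimetres aside while the robot is not near it.
Once in a run the grip may slacken for a moment while it holds something.
It also fails if it takes over 200 s, if anything falls off the work surface, if the arm or the gripper's body presses on something with over 40 N, if the wrist force passes 120 N, or if a joint passes its speed limit or range.

## Working session

There is one attempt and no reset: what is moved stays moved. The work goes in short steps, Python scripts to look and compute and a shell command to move; the robot and the scene stay as the last step left them, time stands still between calls to the robot, and variables do not carry over. Pictures are saved under pics/ and viewed, at most 14 in all, crops included, and the job is handed in when it is done.

```bash
ls; mkdir -p pics
cat > h.py <<'E'
import numpy as np, cv2
from station import get_state, cams, arm, nets
def snap(c,fn):
    f=cams.grab_frame(c); cv2.imwrite('pics/'+fn,f['img'][:,:,::-1]); return f
def proj(f,X):
    p=f['mtx']@(f['R']@np.array(X,float)+f['t']); return p[:2]/p[2]
def unproj(f,uv,z):
    d=f['R'].T@np.linalg.inv(f['mtx'])@np.array([uv[0],uv[1],1.]); c=-f['R'].T@f['t']
    return c+d*(z-c[2])/d[2]
E
python3 - <<'E'
from h import *
np.set_printoptions(precision=3,suppress=True)
for c in ('top','side'):
    f=snap(c,c+'0.png'); print(c,-f['R'].T@f['t'])
    for l in ['board','dock_floor','thermo','switch_tip','pocket0','pocket1','pocket2','pocket3','red','blue','yellow','purple','red_label','blue_label','yellow_label','purple_label','wheel_a','spray_can','glue']:
        r=nets.pinpoint(c,l); print(l,[(np.round(d['centre'],3).tolist(),round(d['confidence'],2)) for d in r[:3]])
print(get_state())
E
```

```text
pics
top [ 0.319 -0.038  1.405]
board [([0.684, 0.304, -0.001], 0.7), ([0.621, -0.063, 0.001], 0.64)]
dock_floor [([0.44, -0.302, 0.003], 0.55)]
thermo [([0.44, -0.305, 0.008], 0.57)]
switch_tip [([0.61, 0.164, 0.087], 0.43)]
pocket0 [([0.617, -0.105, 0.011], 0.97), ([0.626, -0.019, 0.01], 0.82), ([0.636, 0.068, 0.007], 0.74)]
pocket1 [([0.617, -0.105, 0.011], 0.97), ([0.626, -0.019, 0.01], 0.82), ([0.636, 0.068, 0.007], 0.74)]
pocket2 [([0.617, -0.105, 0.011], 0.97), ([0.626, -0.019, 0.01], 0.82), ([0.636, 0.068, 0.007], 0.74)]
pocket3 [([0.617, -0.105, 0.011], 0.97), ([0.626, -0.019, 0.01], 0.82), ([0.636, 0.068, 0.007], 0.74)]
red [([0.551, 0.351, -0.002], 0.84), ([0.62, -0.062, 0.001], 0.59), ([0.462, 0.163, 0.021], 0.59)]
blue [([0.427, 0.01, 0.001], 0.87), ([0.608, 0.164, 0.087], 0.66)]
yellow [([0.446, 0.166, -0.002], 0.93)]
purple [([0.313, -0.219, 0.002], 0.88), ([0.285, -0.393, -0.002], 0.78), ([0.429, -0.128, 0.001], 0.75)]
red_label [([0.565, 0.357, 0.026], 0.93), ([0.685, 0.301, 0.0], 0.69)]
blue_label [([0.447, 0.005, 0.03], 0.94), ([0.443, -0.305, 0.003], 0.52)]
yellow
[... 1452 characters left out ...]
0.234, 0.025], 0.61), ([0.44, -0.13, 0.02], 0.57), ([0.268, -0.395, 0.021], 0.56)]
wheel_a [([0.685, 0.3, 0.003], 0.82), ([0.359, 0.322, 0.003], 0.79)]
spray_can [([0.615, -0.362, -0.002], 0.76)]
glue [([0.539, -0.327, 0.001], 0.57), ([0.361, 0.318, 0.001], 0.2)]
{'t': 2.0, 'q': array([ 1.608,  0.359,  0.012,  0.   , -1.224, -0.288]), 'qd': array([ 0.001, -0.001,  0.002,  0.001,  0.   ,  0.   ]), 'joint_efforts': array([  0.   , -58.237,  29.329,   7.002,   0.012,  -0.   ]), 'eef_pos': array([0.168, 0.654, 0.227]), 'ee_rot': array([-3.142, -0.   , -0.251]), 'force': array([ 0.684,  0.256, -0.51 ]), 'moment': array([-0.005,  0.004, -0.033]), 'gripper_force': 0.0, 'width': 0.08759646929490031}
```

View pics/top0.png

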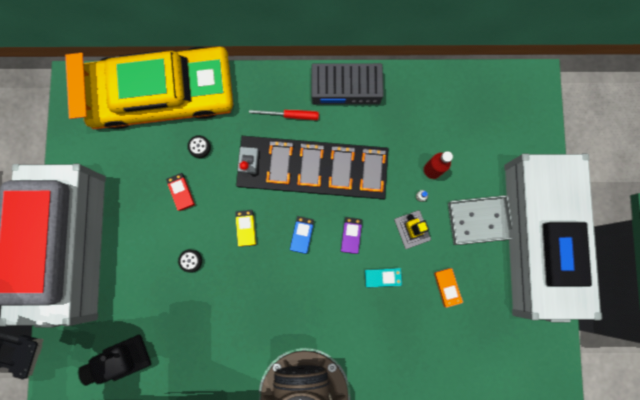

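View pics/side0.png

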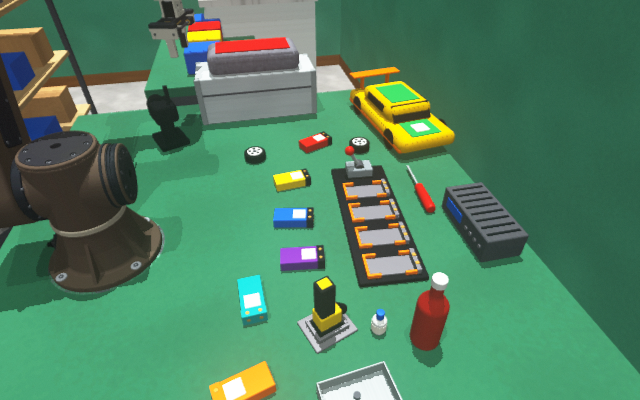

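Top view: red (180,191), yellow (246,229), blue (302,235), purple (352,235), all four there with black ends away from the robot. The board is at (312,167), with the switch at its left end (247,160) and the dock with the thermometer at (414,228). Side view agrees; turquoise and orange are look-alikes. Next, an enlarged crop so I can model the outlines for sub-pixel fits.

Run:
```python
import cv2, numpy as np
a=cv2.imread('pics/top0.png')[130:250,225:445]; b=cv2.imread('pics/side0.png')[150:350,265:445]
a=cv2.resize(a,None,fx=2.3,fy=2.3,interpolation=2); b=cv2.resize(b,None,fx=1.6,fy=1.6,interpolation=2)
o=np.zeros((600,506,3),np.uint8); o[:276,:506]=a; o[278:278+320,:288]=b
cv2.imwrite('pics/crop0.png',o)
```

```text
(no output)
```

View pics/crop0.png

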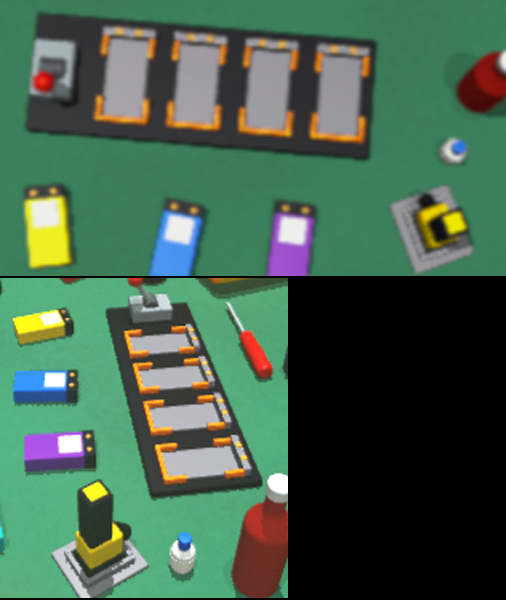

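```bash
cat >> h.py <<'E'
from scipy.optimize import minimize
S=6
def rect(x0,x1,y0,y1,z): return [(x0,y0,z),(x1,y0,z),(x1,y1,z),(x0,y1,z)]
def box(x0,x1,y0,y1,z0,z1): return rect(x0,x1,y0,y1,z0)+rect(x0,x1,y0,y1,z1)
def pack(z0=0):
    t=25+z0
    return [(1,box(-48,48,-23.5,23.5,z0,t)),(2,rect(-48,48,-23.5,23.5,t)),(3,rect(32,48,-23.5,23.5,t)),(4,rect(-1,29,-15,15,t))]
def board():
    m=[(1,box(-75,75,-174,250,0,12))]
    for i in range(4):
        y=-132+88*i
        m+=[(2,rect(-50,50,y-25.5,y+25.5,12)),(3,box(-56,-50,y-31.5,y+31.5,12,22)),(4,box(50,56,y-31.5,y+31.5,12,24))]
        for s in (-1,1):
            a,b=sorted((y+s*25.5,y+s*31.5)); m+=[(3,box(-56,-26,a,b,12,22)),(3,box(26,56,a,b,12,22))]
    return m+[(0,box(-40,40,190,252,12,60))]
def dock(): return [(1,box(-40,50,-38,38,0,16)),(2,rect(-22.5,32.5,-20.5,20.5,16)),(5,box(-20,30,-17,17,6,50)),(5,box(-15,15,-14,14,50,125)),(5,box(28,45,-14,14,15,50))]
def resid(f,model,p,roi,ignore=()):
    u0,v0,u1,v1=roi; L=np.zeros(((v1-v0)*S,(u1-u0)*S),np.uint8); c,s=np.cos(p[2]),np.sin(p[2])
    for k,P in model:
        q=np.array([proj(f,(p[0]+(c*x-s*y)/1e3,p[1]+(s*x+c*y)/1e3,z/1e3)) for x,y,z in P])
        q=((q-(u0,v0)+.5)*S-.5)
        h=cv2.convexHull(q.astype(np.float32))
        cv2.fillPoly(L,[np.round(h*16).astype(np.int32)],k+1,shift=4)
    n=int(L.max())+1
    A=np.stack([cv2.resize((L==k).astype(np.float32),(u1-u0,v1-v0),interpolation=cv2.INTER_AREA).ravel() for k in range(n)],1)
    I=cv2.GaussianBlur(f['img'],(0,0),.01)[v0:v1,u0:u1].reshape(-1,3).astype(float)
    w=np.ones(len(A))
    for k in ignore: w*=(A[:,k+1]<.02)
    A,I=A[w>0],I[w>0]
    X=np.linalg.lstsq(A,I,rcond=None)[0]; r=A@X-I
    return np.sqrt(np.mean(np.clip(np.abs(r),0,60)**2))
def fit(f,model,p0,size=.085,ignore=()):
    q=np.array([proj(f,(p0[0]+dx,p0[1]+dy,z)) for dx in(-size,size) for dy in(-size,size) for z in (0,.03)])
    roi=np.clip(np.r_[np.floor(q.min(0)),np.ceil(q.max(0))],0,[639,399,639,399]).astype(int)
    g=lambda v:resid(f,model,(p0[0]+v[0]/1e3,p0[1]+v[1]/1e3,p0[2]+v[2]/100),roi,ignore)
    best=None
    for y in (-12,0,12):
        r=minimize(g,[0,0,y],method='Nelder-Mead',options=dict(initial_simplex=np.array([[0,0,y],[5,0,y],[0,5,y],[0,0,y+6]],float),xatol=.05,fatol=.005))
        if best is None or r.fun<best.fun: best=r
    v=best.x
    return np.array([p0[0]+v[0]/1e3,p0[1]+v[1]/1e3,p0[2]+v[2]/100]),best.fun
E
python3 - <<'E'
from h import *
np.set_printoptions(precision=4,suppress=True)
for c in ('top','side'):
    f=cams.grab_frame(c); print(c)
    for n,p0 in dict(red=(.553,.352,.3),blue=(.428,.011,-.3),yellow=(.447,.165,0),purple=(.428,-.129,0)).items(): print(n,*fit(f,pack(),p0))
    print('board',*fit(f,board(),(.622,-.061,-.09),.26,(0,)))
    print('dock',*fit(f,dock(),(.44,-.302,.3),.07,(5,)))
E
```

```text
top
red [0.5524 0.3488 0.3932] 7.768359250810754
blue [ 0.4308  0.0063 -0.2117] 7.077732422012799
yellow [0.4499 0.1637 0.1055] 8.223647411543057
purple [ 0.4286 -0.1306 -0.1317] 6.5653080189810105
board [ 0.6208 -0.0612 -0.0864] 20.36375783145658
dock [ 0.4403 -0.3047  0.3393] 8.07544220362883
side
red [0.5514 0.3472 0.4148] 11.709239480254109
blue [ 0.43    0.005  -0.2178] 15.775725382739974
yellow [0.4488 0.1617 0.0958] 12.998880715164507
purple [ 0.4281 -0.1312 -0.1255] 21.47180789094246
board [ 0.6198 -0.0609 -0.0875] 30.693720583026547
dock [ 0.4328 -0.3293  0.3049] 19.80151380353908
```

```bash
python3 -m creep '{"translation":[[35,-28,0],[35,-28,0],[35,-28,0],[35,-28,0],[35,-28,0],[35,-28,0],[35,-28,0],[35,-28,0]],"spin":[0.08,0.08,0.08,0.08,0.08,0.08,0.08,0.08],"gripper":[1,1,1,1,1,1,1,1]}' 40
python3 -m creep '{"translation":[[26,-21,-20],[26,-21,-25],[26,-20,-25],[26,-20,-20],[0,0,-20],[0,0,-20],[0,0,0],[0,0,0]],"spin":[0.01,0,0,0,0,0,0,0],"gripper":[1,1,1,1,1,1,1,1]}'
```

```text
t: 2.9
eef_pos: [0.4488, 0.4286, 0.2269]
ee_rot: [-3.141, -0.0, 0.393]
force: [0.8, 1.0, 0.7]
width: 0.0877
gripper_force: 0.0
t: 3.7
eef_pos: [0.5517, 0.3479, 0.0968]
ee_rot: [3.141, 0.0, 0.4]
force: [0.3, 0.3, 0.4]
width: 0.0875
gripper_force: 0.0
```

```bash
python3 -m creep '{"translation":[[0,0,-30],[0,0,-30],[0,0,-20],[0,0,0],[0,0,0],[0,0,0],[0,0,0],[0,0,0]],"spin":[0,0,0,0,0,0,0,0],"gripper":[1,1,1,0.4,0.4,0.4,0.4,0.4]}' 40
python3 -m creep '{"translation":[[0,0,0],[0,0,0],[0,0,0],[0,0,20],[0,0,30],[0,0,30],[0,0,0],[0,0,0]],"spin":[0,0,0,0,0,0,0,0],"gripper":[0.2,0.2,0.2,0.2,0.2,0.2,0.2,0.2]}' 40
python3 - <<'E'
from h import *
np.set_printoptions(precision=4,suppress=True)
for c in ('top','side'):
    f=snap(c,c+'1.png'); print(c)
    print('red',[fit(f,pack(z),(.552,.348,.4)) for z in (76,80,84)])
    for n,p0 in dict(blue=(.4304,.006,-.21),yellow=(.449,.163,.1),purple=(.428,-.131,-.13)).items(): print(n,*fit(f,pack(),p0))
E
```

```text
t: 4.5
eef_pos: [0.552, 0.3484, 0.0178]
ee_rot: [-3.141, -0.002, 0.399]
force: [-1.3, 0.4, 0.5]
width: 0.0535
gripper_force: 0.0
t: 5.3
eef_pos: [0.5514, 0.3478, 0.0968]
ee_rot: [-3.141, -0.0, 0.399]
force: [0.1, 0.2, -2.6]
width: 0.0465
gripper_force: 40.0
top
red [(array([0.5511, 0.3535, 0.5758]), np.float64(24.518905826051864)), (array([0.55  , 0.3536, 0.5967]), np.float64(24.510813887013803)), (array([0.5494, 0.3513, 0.563 ]), np.float64(24.50098644083896))]
blue [ 0.4304  0.0063 -0.2135] 7.4792940696745855
yellow [0.45   0.1641 0.1053] 17.31669241881382
purple [ 0.4287 -0.1305 -0.1362] 7.045005404637369
side
red [(array([0.5523, 0.353 , 0.3875]), np.float64(22.096391330039978)), (array([0.5513, 0.3455, 0.3913]), np.float64(22.107857884587634)), (array([0.5498, 0.3383, 0.3923]), np.float64(22.117365181517773))]
blue [ 0.43    0.0049 -0.2144] 16.42377777449166
yellow [0.4495 0.1622 0.1019] 26.22759008400695
purple [ 0.4282 -0.1314 -0.1305] 21.93180385083705
```

View pics/side1.png

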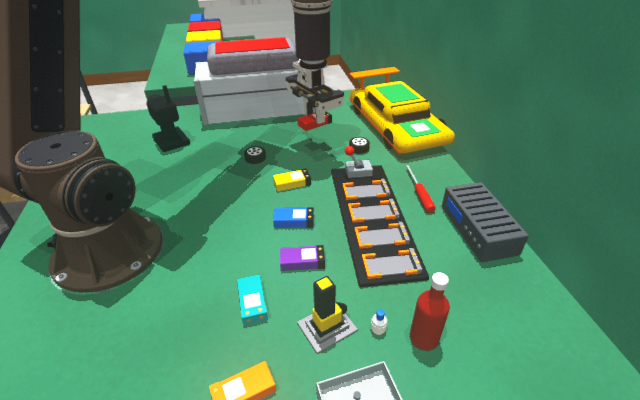

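```bash
python3 -m creep '{"translation":[[0,0,27],[0,0,26],[13,-46,0],[14,-46,0],[13,-46,0],[14,-46,0],[13,-46,0],[13,-47,0]],"spin":[0,0,-0.081,-0.081,-0.081,-0.081,-0.081,-0.081],"gripper":[0.2,0.2,0.2,0.2,0.2,0.2,0.2,0.2]}' 
python3 -m creep '{"translation":[[0,0,0],[0,0,-25],[0,0,-25],[0,0,-25],[0,0,-15],[0,0,-7],[0,0,0],[0,0,0]],"spin":[0,0,0,0,0,0,0,0],"gripper":[0.2,0.2,0.2,0.2,0.2,0.2,0.2,0.2]}'
python3 - <<'E'
from h import *
for c in ('top','side'):
    f=snap(c,c+'2.png')
f=cv2.imread('pics/side2.png')[110:260,300:440];cv2.imwrite('pics/c2.png',cv2.resize(f,None,fx=4,fy=4,interpolation=2))
E
```

```text
t: 6.2
eef_pos: [0.631, 0.0688, 0.1479]
ee_rot: [3.141, 0.002, -0.09]
force: [1.0, 1.0, -1.7]
width: 0.0466
gripper_force: 40.0
t: 7.0
eef_pos: [0.6318, 0.071, 0.0527]
ee_rot: [3.141, -0.0, -0.086]
force: [-0.3, 0.1, -1.6]
width: 0.0465
gripper_force: 40.0
```

View pics/c2.png

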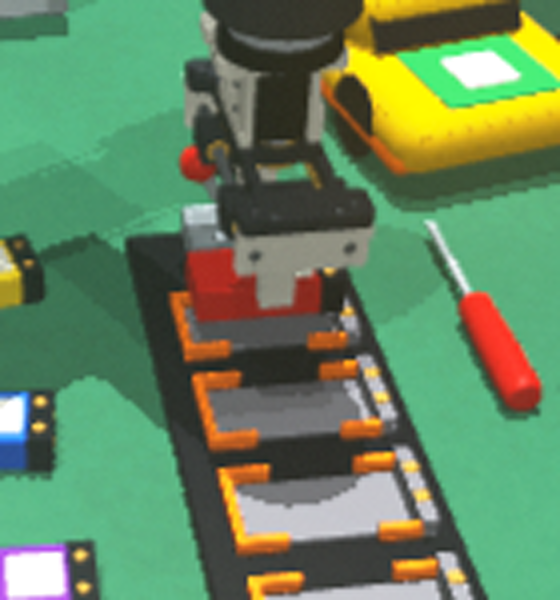

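Side crop: the red pack hovers over pocket 3, lined up with its walls, with the red ball at crop (197,162) just behind the linkage. Lowering gently.

```bash
python3 -m creep '{"translation":[[0,0,-5],[0,0,-4],[0,0,-3],[0,0,-2],[0,0,-1.5],[0,0,0],[0,0,0]],"spin":[0,0,0,0,0,0,0],"gripper":[0.2,0.2,0.2,0.2,0.2,0.2,0.2]}'
```

```text
t: 7.8
eef_pos: [0.6316, 0.0709, 0.0371]
ee_rot: [3.142, -0.0, -0.087]
force: [-0.8, 0.5, -2.7]
width: 0.0462
gripper_force: 40.0
```

```bash
python3 -m creep '{"translation":[[0,0,0],[0,0,0],[0,0,0],[0,0,0],[0,0,10],[0,0,30],[0,0,40],[0,0,40]],"spin":[0,0,0,0,0,0,0,0],"gripper":[0.66,0.66,0.66,0.66,0.66,0.66,0.66,0.66]}' 
python3 -m creep '{"translation":[[-30,-25,20],[-30,-25,10],[-30,-25,0],[-30,-25,0],[-30,-25,0],[-20,-5,0],[0,0,0]],"spin":[0,0,0,0,0,0,0],"gripper":[1,1,1,1,1,1,1]}'
python3 - <<'E'
from h import *
np.set_printoptions(precision=4,suppress=True)
for c in ('top','side'):
    f=snap(c,c+'3.png'); print(c)
    for z in (12,18): print('red',z,*fit(f,pack(z),(.632,.0705,-.087),.06))
    for n,p0 in dict(blue=(.4304,.006,-.21),yellow=(.449,.163,.1),purple=(.428,-.131,-.13)).items(): print(n,*fit(f,pack(),p0))
a=cv2.imread('pics/side3.png')[130:280,300:440];b=cv2.imread('pics/top3.png')[110:210,225:395]
o=np.zeros((450,420+430,3),np.uint8);o[:450,:420]=cv2.resize(a,(420,450),interpolation=2);o[:253,420:]=cv2.resize(b,(430,253),interpolation=2)
cv2.imwrite('pics/c3.png',o[:,:800])
E
```

```text
t: 8.6
eef_pos: [0.6313, 0.0706, 0.159]
ee_rot: [3.141, 0.0, -0.087]
force: [0.7, -0.4, -1.1]
width: 0.0581
gripper_force: 0.0
t: 9.3
eef_pos: [0.4592, -0.0602, 0.1883]
ee_rot: [-3.141, -0.001, -0.088]
force: [1.0, -0.2, 0.5]
width: 0.0876
gripper_force: 0.0
top
red 12 [ 0.6331  0.0707 -0.1   ] 23.633947991871825
red 18 [ 0.6318  0.0699 -0.0983] 23.550470335142762
blue [ 0.4233  0.0054 -0.273 ] 24.893188365800835
yellow [0.4047 0.1523 0.4981] 24.23013833525541
purple [ 0.4318 -0.1327 -0.2007] 23.18676399677841
side
red 12 [ 0.6319  0.0685 -0.0995] 39.55716226909455
red 18 [ 0.6291  0.0607 -0.0682] 39.49147785050914
blue [ 0.4301  0.0053 -0.22  ] 24.328269908594653
yellow [0.4489 0.1621 0.1154] 23.56630985266891
purple [ 0.428  -0.1308 -0.1156] 29.046156158781887
```

View pics/c3.png

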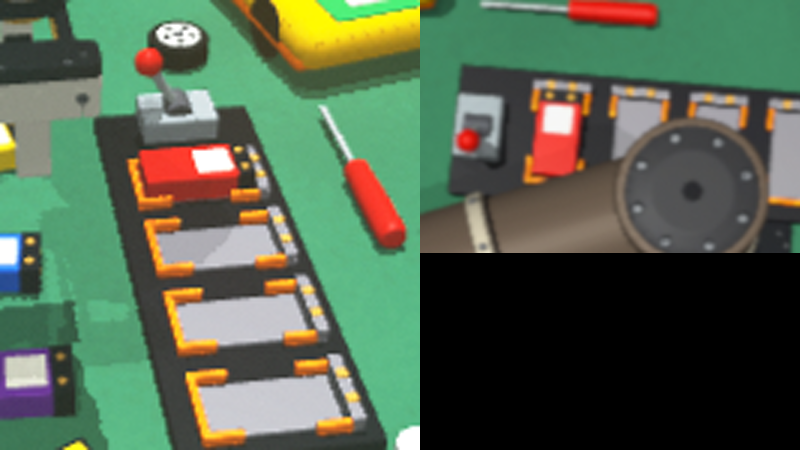

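Red is home in pocket 3 (crop (195,165)), the switch still off, and the other packs unmoved. Now yellow, to pocket 2.

```bash
python3 -m creep '{"translation":[[-2,45,-10],[-2,45,-20],[-2,45,-20],[-2,44,-20],[-2,44,-20],[0,0,-20],[0,0,0],[0,0,0]],"spin":[0.038,0.038,0.038,0.038,0.039,0,0,0],"gripper":[1,1,1,1,1,1,1,1]}' 
python3 -m creep '{"translation":[[0,0,-30],[0,0,-25],[0,0,-15],[0,0,0],[0,0,0],[0,0,0],[0,0,0],[0,0,0]],"spin":[0,0,0,0,0,0,0,0],"gripper":[1,1,1,0.4,0.4,0.4,0.3,0.2]}' 40
python3 -m creep '{"translation":[[0,0,0],[0,0,0],[0,0,0],[0,0,20],[0,0,30],[0,0,30],[0,0,0],[0,0,0]],"spin":[0,0,0,0,0,0,0,0],"gripper":[0.2,0.2,0.2,0.2,0.2,0.2,0.2,0.2]}' 40
```

```text
t: 10.2
eef_pos: [0.4517, 0.164, 0.0771]
ee_rot: [3.141, 0.001, 0.105]
force: [0.3, -0.2, 0.7]
width: 0.0875
gripper_force: 0.0
t: 11.0
eef_pos: [0.452, 0.1642, 0.0079]
ee_rot: [-3.141, -0.001, 0.104]
force: [0.5, -0.2, -0.4]
width: 0.0534
gripper_force: 0.0
t: 11.8
eef_pos: [0.4514, 0.164, 0.0873]
ee_rot: [-3.141, -0.001, 0.104]
force: [-0.7, 0.2, -2.4]
width: 0.0466
gripper_force: 40.0
```

```bash
python3 -m creep '{"translation":[[29,-30,0],[29,-30,0],[29,-30,0],[29,-30,0],[29,-30,0],[30,-31.4,0],[0,0,0],[0,0,0]],"spin":[-0.032,-0.032,-0.032,-0.032,-0.032,-0.031,0,0],"gripper":[0.2,0.2,0.2,0.2,0.2,0.2,0.2,0.2]}' 
python3 -m creep '{"translation":[[0,0,-20],[0,0,-15],[0,0,-12],[0,0,0],[0,0,0]],"spin":[0,0,0,0,0],"gripper":[0.2,0.2,0.2,0.2,0.2]}'
```

```text
t: 12.6
eef_pos: [0.6254, -0.0189, 0.0843]
ee_rot: [3.141, 0.004, -0.089]
force: [-0.1, 1.2, -1.2]
width: 0.0466
gripper_force: 40.0
t: 13.1
eef_pos: [0.6263, -0.0171, 0.0399]
ee_rot: [3.141, 0.001, -0.086]
force: [0.7, 0.8, -0.7]
width: 0.0465
gripper_force: 40.0
```

```bash
python3 -m creep '{"translation":[[0,0,-6],[0,0,-5],[0,0,-4],[0,0,-3],[0,0,0],[0,0,0]],"spin":[0,0,0,0,0,0],"gripper":[0.2,0.2,0.2,0.2,0.2,0.2]}'
```

```text
t: 13.7
eef_pos: [0.6266, -0.0176, 0.0221]
ee_rot: [3.142, 0.0, -0.087]
force: [0.0, -0.2, -1.8]
width: 0.0466
gripper_force: 40.0
```

Free of contact; release, lift and move towards blue, then look.

```bash
python3 -m creep '{"translation":[[0,0,-1],[0,0,0],[0,0,0],[0,0,0],[0,0,10],[0,0,30],[0,0,40],[0,0,0]],"spin":[0,0,0,0,0,0,0,0],"gripper":[0.66,0.66,0.66,0.66,0.66,0.66,0.66,0.66]}' 
python3 -m creep '{"translation":[[-48,0,0],[-48,6,0],[-48,6,0],[-48,6,0],[-4,5,0],[0,0,0],[0,0,0],[0,0,0]],"spin":[-0.03,-0.03,-0.03,-0.03,-0.008,0,0,0],"gripper":[1,1,1,1,1,1,1,1]}'
python3 - <<'E'
from h import *
np.set_printoptions(precision=4,suppress=True)
for c in ('top','side'):
    f=snap(c,c+'4.png'); print(c)
    for n,p0 in dict(blue=(.4304,.006,-.21),purple=(.428,-.131,-.13)).items(): print(n,*fit(f,pack(),p0))
    for n,p0 in dict(red=(.632,.0705,-.087),yellow=(.6241,-.0172,-.087)).items(): print(n,*fit(f,pack(12),p0,.06))
E
```

```text
t: 14.5
eef_pos: [0.6303, -0.0171, 0.1078]
ee_rot: [-3.14, -0.01, -0.085]
force: [1.0, -0.6, -0.3]
width: 0.0578
gripper_force: 0.0
t: 15.3
eef_pos: [0.4318, 0.0056, 0.1013]
ee_rot: [-3.141, -0.001, -0.215]
force: [-0.1, -0.5, -0.3]
width: 0.0875
gripper_force: 0.0
top
blue [ 0.3685  0.0054 -1.2444] 21.708801260619417
purple [ 0.4288 -0.1308 -0.1415] 23.409698142974815
red [ 0.6331  0.0703 -0.0876] 26.748841810639977
yellow [ 0.6245 -0.018  -0.0955] 29.117652051725184
side
blue [ 0.4076 -0.0302 -0.2343] 24.69074169534338
purple [ 0.4279 -0.1306 -0.1319] 31.611201403816192
red [ 0.6316  0.0684 -0.0868] 43.12667010424033
yellow [ 0.6231 -0.0194 -0.0744] 41.84772706257896
```

Run:
```python
from h import *
for l in ('blue','blue_label','purple_label'):
    print(l,[(np.round(d['centre'],3).tolist(),round(d['confidence'],2)) for d in nets.pinpoint('side',l)[:4]])
f=cv2.imread('pics/side4.png')[150:300,240:440];cv2.imwrite('pics/c4.png',cv2.resize(f,None,fx=3,fy=3,interpolation=2))
```

```text
blue [([0.411, -0.031, 0.002], 0.7), ([0.62, -0.061, 0.001], 0.62)]
blue_label [([0.422, -0.035, 0.029], 0.94), ([0.631, 0.074, 0.009], 0.47)]
purple_label [([0.309, -0.233, 0.025], 0.76), ([0.27, -0.394, 0.018], 0.73), ([0.632, 0.068, 0.012], 0.7), ([0.44, -0.13, 0.026], 0.58)]
```

View pics/c4.png

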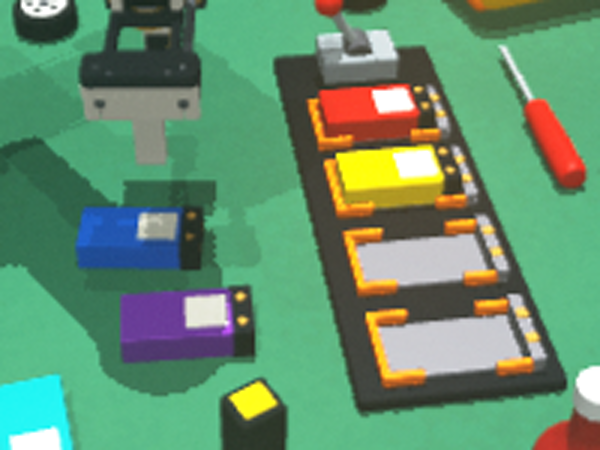

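Crop: blue has been knocked to crop (140,238), towards purple; red and yellow sit in their pockets. Step aside and remeasure.

```bash
python3 -m creep '{"translation":[[25,45,10],[25,45,10],[25,45,0],[25,45,0],[0,0,0]],"spin":[0,0,0,0,0],"gripper":[1,1,1,1,1]}'
python3 - <<'E'
from h import *
np.set_printoptions(precision=4,suppress=True)
for c in ('top','side'):
    f=snap(c,c+'5.png'); print(c)
    for n,p0 in dict(blue=(.408,-.03,-.23),purple=(.428,-.131,-.13)).items(): print(n,*fit(f,pack(),p0,.06))
E
```

```text
t: 16.05
eef_pos: [0.53, 0.1832, 0.1195]
ee_rot: [-3.141, -0.001, -0.212]
force: [-0.9, -0.7, -0.4]
width: 0.0875
gripper_force: 0.0
top
blue [ 0.4086 -0.0309 -0.2337] 11.790243026954014
purple [ 0.4286 -0.1306 -0.1316] 9.825408831575482
side
blue [ 0.4081 -0.0325 -0.233 ] 27.9142564810973
purple [ 0.4281 -0.1314 -0.1295] 23.751724552575208
```

```bash
python3 -m creep '{"translation":[[-21,-37,0],[-21,-36,0],[-21,-36,0],[-20,-36,0],[-20,-36,-10],[-20,-36,-30],[0,0,0],[0,0,0]],"spin":[-0.02,0,0,0,0,0,0,0],"gripper":[1,1,1,1,1,1,1,1]}'
```

```text
t: 16.95
eef_pos: [0.4027, -0.0393, 0.0804]
ee_rot: [3.141, 0.001, -0.237]
force: [0.5, 0.0, 0.2]
width: 0.0876
gripper_force: 0.0
```

```bash
python3 -m creep '{"translation":[[0,0,0],[0,0,0]],"spin":[0,0],"gripper":[1,1]}'
```

```text
t: 17.15
eef_pos: [0.4049, -0.0372, 0.0812]
ee_rot: [-3.141, -0.001, -0.234]
force: [0.0, 0.0, -0.2]
width: 0.0877
gripper_force: 0.0
```

```bash
python3 -m creep '{"translation":[[3,5.5,0],[0,0,0],[0,0,0],[0,0,-10],[0,0,0],[0,0,0]],"spin":[0,0,0,0,0,0],"gripper":[1,1,1,1,1,1]}'
```

```text
t: 17.75
eef_pos: [0.4067, -0.0323, 0.0702]
ee_rot: [3.141, 0.001, -0.235]
force: [-0.3, 0.3, 0.8]
width: 0.0875
gripper_force: 0.0
```

Close enough; descend and grip.

```bash
python3 -m creep '{"translation":[[1.5,0.5,-30],[0,0,-20],[0,0,-12],[0,0,0],[0,0,0],[0,0,0],[0,0,0],[0,0,0]],"spin":[0,0,0,0,0,0,0,0],"gripper":[1,1,1,1,0.4,0.4,0.3,0.2]}' 40
python3 -m creep '{"translation":[[0,0,0],[0,0,0],[0,0,0],[0,0,0],[0,0,20],[0,0,30],[0,0,30],[0,0,0]],"spin":[0,0,0,0,0,0,0,0],"gripper":[0.2,0.2,0.2,0.2,0.2,0.2,0.2,0.2]}' 40
python3 -m creep '{"translation":[[0,0,0],[0,0,0],[0,0,0]],"spin":[0,0,0],"gripper":[0.2,0.2,0.2]}' 40
```

```text
t: 18.55
eef_pos: [0.409, -0.0315, 0.0093]
ee_rot: [-3.141, -0.001, -0.235]
force: [-1.1, -0.2, -0.1]
width: 0.0612
gripper_force: 0.0
t: 19.35
eef_pos: [0.4107, -0.031, 0.0917]
ee_rot: [-3.139, -0.005, -0.234]
force: [-0.1, 0.7, -2.2]
width: 0.0465
gripper_force: 40.0
t: 19.65
eef_pos: [0.4077, -0.032, 0.0875]
ee_rot: [3.14, 0.002, -0.235]
force: [1.6, -0.2, -1.6]
width: 0.047
gripper_force: 40.0
```

```bash
python3 -m creep '{"translation":[[35,-12,0],[35,-12,0],[35,-12,0],[35,-12,0],[35,-12,0],[33.5,-13,0],[0,0,0],[0,0,0]],"spin":[0.025,0.025,0.025,0.024,0.024,0.024,0,0],"gripper":[0.2,0.2,0.2,0.2,0.2,0.2,0.2,0.2]}' 
python3 -m creep '{"translation":[[0,0,-20],[0,0,-15],[0,0,-12],[0,0,0],[0,0,0],[0,0,0]],"spin":[0,0,0,0,0,0],"gripper":[0.2,0.2,0.2,0.2,0.2,0.2]}'
```

```text
t: 20.45
eef_pos: [0.6164, -0.1051, 0.0862]
ee_rot: [3.141, 0.004, -0.089]
force: [-1.5, 0.5, -2.6]
width: 0.0468
gripper_force: 40.0
t: 21.05
eef_pos: [0.6176, -0.1045, 0.0426]
ee_rot: [-3.142, -0.001, -0.087]
force: [0.2, -0.3, -2.4]
width: 0.0466
gripper_force: 40.0
```

```bash
python3 -m creep '{"translation":[[-0.5,-0.3,-7],[0,0,-5],[0,0,-4],[0,0,-3],[0,0,-1],[0,0,0],[0,0,0]],"spin":[0,0,0,0,0,0,0],"gripper":[0.2,0.2,0.2,0.2,0.2,0.2,0.2]}'
```

```text
t: 21.75
eef_pos: [0.6168, -0.105, 0.0218]
ee_rot: [3.142, -0.0, -0.088]
force: [-0.4, 0.4, -2.7]
width: 0.0468
gripper_force: 40.0
```

```bash
python3 -m creep '{"translation":[[0,0,0],[0,0,0],[0,0,0],[0,0,0],[0,0,10],[0,0,30],[0,0,40],[0,0,10]],"spin":[0,0,0,0,0,0,0,0],"gripper":[0.66,0.66,0.66,0.66,0.66,0.66,0.66,0.66]}' 
python3 -m creep '{"translation":[[-30,30,0],[-30,30,0],[-30,30,0],[-30,30,0],[-30,30,0],[0,0,0],[0,0,0],[0,0,0]],"spin":[-0.01,-0.01,-0.01,-0.01,-0.004,0,0,0],"gripper":[1,1,1,1,1,1,1,1]}'
python3 - <<'E'
from h import *
np.set_printoptions(precision=4,suppress=True)
for c in ('top','side'):
    f=snap(c,c+'6.png'); print(c)
    print('purple',*fit(f,pack(),(.428,-.131,-.13),.06))
    print('blue',*fit(f,pack(12),(.6165,-.105,-.087),.06))
print(get_state()['eef_pos'])
E
```

```text
t: 22.55
eef_pos: [0.6194, -0.1051, 0.1172]
ee_rot: [-3.141, -0.007, -0.087]
force: [1.1, 0.3, 0.2]
width: 0.058
gripper_force: 0.0
t: 23.35
eef_pos: [0.4673, 0.0451, 0.1122]
ee_rot: [-3.141, -0.001, -0.132]
force: [-0.3, -0.3, -0.1]
width: 0.0875
gripper_force: 0.0
top
purple [ 0.428  -0.1314 -0.142 ] 22.80743965879403
blue [ 0.6159 -0.1056 -0.1027] 30.419111300046065
side
purple [ 0.4278 -0.1316 -0.1256] 28.38460717223174
blue [ 0.6158 -0.1056 -0.0618] 43.976682774123056
[0.4672 0.0445 0.1117]
```

Blue home in pocket 1. Purple (.428,−.131,−.131) to pocket 0.

```bash
python3 -m creep '{"translation":[[-8,-35,0],[-8,-35,0],[-8,-35,0],[-8,-35,-20],[-7,-36,-20],[0,0,0],[0,0,0],[0,0,0]],"spin":[0,0,0,0,0,0,0,0],"gripper":[1,1,1,1,1,1,1,1]}' 
python3 -m creep '{"translation":[[0,0,0],[0,0,0]],"spin":[0,0],"gripper":[1,1]}'
```

```text
t: 24.25
eef_pos: [0.4283, -0.1311, 0.0719]
ee_rot: [3.142, -0.0, -0.133]
force: [0.3, 0.3, -0.0]
width: 0.0875
gripper_force: 0.0
t: 24.45
eef_pos: [0.4283, -0.1303, 0.0722]
ee_rot: [-3.141, -0.001, -0.13]
force: [1.0, 0.2, -0.1]
width: 0.0879
gripper_force: 0.0
```

```bash
python3 -m creep '{"translation":[[0,0,-30],[0,0,-22],[0,0,-12],[0,0,0],[0,0,0],[0,0,0],[0,0,0],[0,0,0]],"spin":[0,0,0,0,0,0,0,0],"gripper":[1,1,1,1,0.4,0.4,0.3,0.2]}' 40
python3 -m creep '{"translation":[[0,0,0],[0,0,0],[0,0,0],[0,0,0],[0,0,20],[0,0,30],[0,0,30],[0,0,0]],"spin":[0,0,0,0,0,0,0,0],"gripper":[0.2,0.2,0.2,0.2,0.2,0.2,0.2,0.2]}' 40
python3 -m creep '{"translation":[[30,-10,0],[30,-10,0],[30,-10,0],[30,-10,0],[30,-10,0],[30.5,-11.5,0],[0,0,0],[0,0,0]],"spin":[0.011,0.011,0.011,0.011,0,0,0,0],"gripper":[0.2,0.2,0.2,0.2,0.2,0.2,0.2,0.2]}' 
python3 -m creep '{"translation":[[0,0,-20],[0,0,-15],[0,0,-12],[0,0,0],[0,0,0],[0,0,0]],"spin":[0,0,0,0,0,0],"gripper":[0.2,0.2,0.2,0.2,0.2,0.2]}'
```

```text
t: 25.25
eef_pos: [0.4281, -0.1309, 0.0083]
ee_rot: [-3.141, -0.001, -0.132]
force: [0.4, 0.3, -0.2]
width: 0.0615
gripper_force: 0.0
t: 26.05
eef_pos: [0.4299, -0.1309, 0.0909]
ee_rot: [-3.141, -0.006, -0.131]
force: [0.5, -0.4, -2.5]
width: 0.0468
gripper_force: 40.0
t: 26.85
eef_pos: [0.6072, -0.1926, 0.0854]
ee_rot: [-3.141, 0.003, -0.089]
force: [-0.5, -0.5, -2.5]
width: 0.0468
gripper_force: 40.0
t: 27.45
eef_pos: [0.6086, -0.1924, 0.0416]
ee_rot: [3.142, -0.001, -0.088]
force: [-0.4, -0.8, -1.7]
width: 0.0468
gripper_force: 40.0
```

```bash
python3 -m creep '{"translation":[[0,0,-7],[0,0,-5],[0,0,-4],[0,0,-3],[0,0,-1],[0,0,0],[0,0,0]],"spin":[0,0,0,0,0,0,0],"gripper":[0.2,0.2,0.2,0.2,0.2,0.2,0.2]}' 
python3 -m creep '{"translation":[[0,0,0],[0,0,0],[0,0,0],[0,0,0],[0,0,10],[0,0,30],[0,0,40],[0,0,40]],"spin":[0,0,0,0,0,0,0,0],"gripper":[0.66,0.66,0.66,0.66,0.66,0.66,0.66,0.66]}' 
python3 -m creep '{"translation":[[-40,-5,0],[-40,-5,0],[-40,-5,0],[-40,-5,0],[-20,-5,0],[0,0,0],[0,0,0],[0,0,0]],"spin":[0,0,0,0,0,0,0,0],"gripper":[1,1,1,1,1,1,1,1]}'
python3 - <<'E'
from h import *
np.set_printoptions(precision=4,suppress=True)
P=dict(red=(.6318,.0705,-.087),yellow=(.6241,-.0172,-.087),blue=(.6165,-.1048,-.087),purple=(.6088,-.1925,-.087))
for c in ('top','side'):
    f=snap(c,c+'7.png'); print(c)
    for n,p in P.items():
        print(n,(fit(f,pack(12),p,.06)[0]-p)*1e3, [np.round(d['centre'],3).tolist() for d in nets.pinpoint(c,n+'_label')[:2]])
f=cv2.imread('pics/side7.png')[130:330,270:450];cv2.imwrite('pics/c7.png',cv2.resize(f,None,fx=3,fy=3,interpolation=2))
E
```

```text
t: 28.15
eef_pos: [0.6083, -0.1925, 0.0208]
ee_rot: [3.142, -0.0, -0.088]
force: [-0.2, 0.3, -2.6]
width: 0.0464
gripper_force: 40.0
t: 28.95
eef_pos: [0.6078, -0.1925, 0.1426]
ee_rot: [3.141, 0.001, -0.088]
force: [1.1, 0.5, -0.1]
width: 0.0576
gripper_force: 0.0
t: 29.75
eef_pos: [0.4291, -0.2175, 0.1413]
ee_rot: [3.141, -0.001, -0.087]
force: [0.5, -0.1, 0.7]
width: 0.0878
gripper_force: 0.0
top
red [  1.712   -0.6726 -10.4373] [[0.65, 0.071, 0.037], [0.639, -0.019, 0.032]]
yellow [ 2.5732 -1.1122 -3.9414] [[0.637, -0.019, 0.035], [0.649, 0.07, 0.037]]
blue [  0.5231  -0.4585 -24.6382] [[0.63, -0.104, 0.043]]
purple [ 0.7608 -0.5379  1.3677] [[0.318, -0.231, 0.03], [0.274, -0.396, 0.026]]
side
red [ 0.0659 -1.9731 13.3468] []
yellow [-1.0052 -2.1873 -1.9106] [[0.635, -0.022, 0.032]]
blue [-0.586  -1.3857 -9.1318] [[0.63, -0.106, 0.04], [0.637, -0.021, 0.034]]
purple [-0.3534 -1.5027 -2.3669] [[0.313, -0.235, 0.026], [0.62, -0.19, 0.037]]
```

View pics/c7.png

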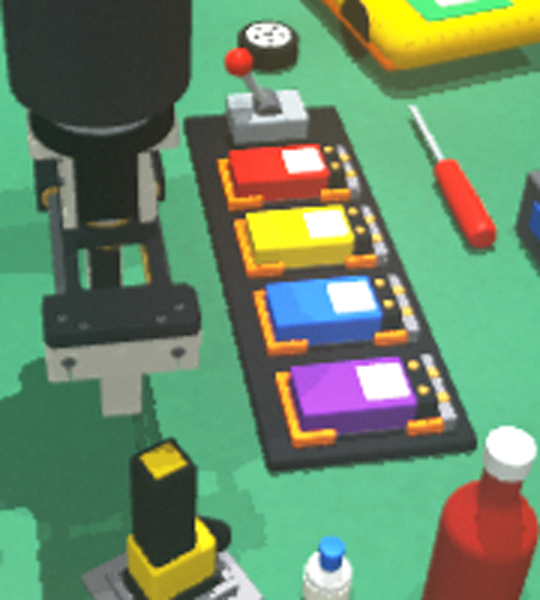

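Side crop: all four packs flat in their pockets with labels and black ends towards the contact blocks, switch off. Next, the thermometer and dock pose, from the first pictures, which are unobstructed.

Run:
```python
from h import *
np.set_printoptions(precision=4,suppress=True)
m=[(1,box(-40,50,-38,38,0,6)),(1,box(-28.5,38.5,-26.5,26.5,0,16)),(2,rect(-22.5,32.5,-20.5,20.5,16)),(5,box(25,48,-14,14,20,50)),(3,box(-17,22,-17,17,20,56)),(4,box(-15,15,-14,14,56,131)),(3,rect(-12,12,-10,10,131))]
for c in ('top','side'):
    f=cams.grab_frame(c); f['img']=cv2.imread(f'pics/{c}0.png')[:,:,::-1]
    print(c,*fit(f,m,(.44,-.303,.33),.075))
    print('dock only, thermo ignored',*fit(f,m,(.44,-.303,.33),.065,(2,3,4,5)))
    print('board top of thermo',[ (l,[np.round(d['centre'],3).tolist() for d in nets.pinpoint(c,l)[:2]]) for l in ('thermo','thermo_lens','thermo_spot','dock_floor')])
```

```text
top [ 0.4409 -0.3051  0.3401] 14.525225940746749
dock only, thermo ignored [ 0.4406 -0.3053  0.3339] 7.586058655422977
board top of thermo [('thermo', []), ('thermo_lens', []), ('thermo_spot', []), ('dock_floor', [[0.611, -0.19, 0.014]])]
side [ 0.4415 -0.304   0.3544] 22.085410129992763
dock only, thermo ignored [ 0.4347 -0.3332  0.4066] 18.625753552223372
board top of thermo [('thermo', [[0.614, -0.104, 0.013], [0.441, -0.299, 0.009]]), ('thermo_lens', [[0.48, -0.289, 0.029]]), ('thermo_spot', []), ('dock_floor', [[0.443, -0.3, 0.004]])]
```

```bash
python3 -m creep '{"translation":[[0,0,30],[4,-29,10],[4,-29,0],[3.5,-29,0],[0,0,0],[0,0,0],[0,0,0],[0,0,0]],"spin":[0.105,0.105,0.105,0.11,0,0,0,0],"gripper":[1,1,1,1,1,1,1,1]}' 
python3 -m creep '{"translation":[[0,0,0],[0,0,0],[0,0,0]],"spin":[0,0,0],"gripper":[1,1,1]}'
```

```text
t: 31.55
eef_pos: [0.4396, -0.3038, 0.1808]
ee_rot: [-3.142, -0.0, 0.337]
force: [0.4, -0.3, -0.4]
width: 0.0877
gripper_force: 0.0
t: 31.85
eef_pos: [0.4397, -0.3042, 0.1808]
ee_rot: [3.141, -0.0, 0.338]
force: [-0.2, -0.4, -0.4]
width: 0.0876
gripper_force: 0.0
```

```bash
python3 -m creep '{"translation":[[1,0,-30],[0,0,-30],[0,0,-20],[0,0,-14],[0,0,0],[0,0,0],[0,0,0],[0,0,0]],"spin":[0,0,0,0,0,0,0,0],"gripper":[1,1,1,1,1,0.6,0.4,0.3]}' 30
python3 -m creep '{"translation":[[0,0,0],[0,0,0],[0,0,0],[0,0,0],[0,0,0],[0,0,0],[0,0,0],[0,0,0]],"spin":[0,0,0,0,0,0,0,0],"gripper":[0.3,0.2,0.1,0.1,0,0,0,0]}' 40
```

```text
t: 32.65
eef_pos: [0.4413, -0.3046, 0.0877]
ee_rot: [3.141, -0.001, 0.337]
force: [-1.0, -0.4, -0.3]
width: 0.0693
gripper_force: 0.0
t: 33.45
eef_pos: [0.4406, -0.3044, 0.0867]
ee_rot: [-3.142, 0.0, 0.337]
force: [-1.2, -0.7, -0.7]
width: 0.0277
gripper_force: 40.0
```

```bash
python3 -m creep '{"translation":[[0,0,0],[0,0,20],[0,0,30],[0,0,30],[0,0,33],[11,38,0],[11,38,0],[11,38,0]],"spin":[0,0,0,0,0,-0.05,-0.05,-0.05],"gripper":[0,0,0,0,0,0,0,0]}' 55
python3 -m creep '{"translation":[[11,38,0],[11,38,0],[11,38,0],[11,38,0],[11,38,0],[11,38,0],[11,40,0],[0,0,0]],"spin":[-0.05,-0.05,-0.05,-0.05,-0.05,-0.024,0,0],"gripper":[0,0,0,0,0,0,0,0]}' 55
python3 -m creep '{"translation":[[0,0,-15],[0,0,-15],[0,0,-12],[0,0,-9],[0,0,0],[0,0,0],[0,0,0]],"spin":[0,0,0,0,0,0,0],"gripper":[0,0,0,0,0,0,0]}' 55
python3 - <<'E'
from h import *
snap('top','top8.png');snap('side','side8.png')
f=cv2.imread('pics/side8.png')[90:290,250:450];cv2.imwrite('pics/c8.png',cv2.resize(f,None,fx=3,fy=3,interpolation=2))
for c in('side','top'): print([(l,[(np.round(d['centre'],3).tolist(),round(d['confidence'],2)) for d in nets.pinpoint(c,l)[:2]]) for l in ('thermo','thermo_lens','thermo_spot','red_label')])
E
```

```text
t: 34.25
eef_pos: [0.4736, -0.1894, 0.1998]
ee_rot: [-3.141, -0.0, 0.184]
force: [0.2, -0.5, -1.6]
width: 0.0277
gripper_force: 55.0
t: 35.05
eef_pos: [0.5518, 0.0815, 0.1992]
ee_rot: [-3.141, -0.0, -0.083]
force: [-0.7, -0.1, -2.1]
width: 0.0281
gripper_force: 55.0
t: 35.75
eef_pos: [0.5511, 0.0776, 0.1494]
ee_rot: [-3.141, -0.001, -0.087]
force: [-0.2, -0.3, -1.5]
width: 0.0277
gripper_force: 55.0
[('thermo', [([0.549, 0.08, 0.07], 0.82)]), ('thermo_lens', [([0.592, 0.073, 0.093], 0.92), ([0.551, 0.077, 0.071], 0.64)]), ('thermo_spot', []), ('red_label', [([0.647, 0.07, 0.04], 0.87)])]
[('thermo', [([0.549, 0.077, 0.071], 0.51)]), ('thermo_lens', [([0.616, -0.061, 0.0], 0.68)]), ('thermo_spot', [([0.612, -0.104, 0.014], 0.7)]), ('red_label', [([0.65, 0.071, 0.037], 0.55)])]
```

View pics/c8.png

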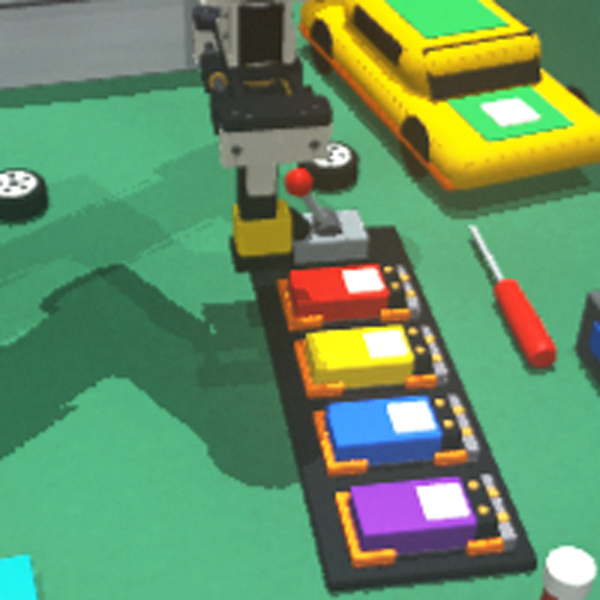

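The thermometer is held upright, its snout pointing at the red label (crop 362,278); networks put it within a few mm of plan. Hold.

```bash
python3 -m creep '{"translation":[[2,0,-2],[0,0,0],[0,0,0],[0,0,0],[0,0,0],[0,0,0],[0,0,0],[0,0,0]],"spin":[0,0,0,0,0,0,0,0],"gripper":[0,0,0,0,0,0,0,0]}' 55
for i in 1 2; do python3 -m creep '{"translation":[[0,0,0],[0,0,0],[0,0,0],[0,0,0],[0,0,0],[0,0,0],[0,0,0],[0,0,0]],"spin":[0,0,0,0,0,0,0,0],"gripper":[0,0,0,0,0,0,0,0]}' 55; done
python3 -c "
from h import *
for c in('side','top'): print([(l,[(np.round(d['centre'],3).tolist(),round(d['confidence'],2)) for d in (cams.grab_frame(c),nets.pinpoint(c,l))[1][:2]]) for l in ('thermo','thermo_lens')])"
```

```text
t: 37.05
eef_pos: [0.5526, 0.0776, 0.1467]
ee_rot: [3.142, -0.0, -0.087]
force: [1.6, -0.3, -2.0]
width: 0.0279
gripper_force: 55.0
t: 37.85
eef_pos: [0.5526, 0.0775, 0.1467]
ee_rot: [3.142, 0.0, -0.087]
force: [0.6, -0.1, -1.6]
width: 0.0275
gripper_force: 55.0
t: 38.65
eef_pos: [0.5526, 0.0776, 0.1467]
ee_rot: [-3.142, 0.0, -0.087]
force: [-0.2, -0.2, -0.9]
width: 0.0278
gripper_force: 55.0
[('thermo', [([0.55, 0.076, 0.067], 0.68)]), ('thermo_lens', [([0.596, 0.073, 0.09], 0.62), ([0.617, -0.106, 0.012], 0.58)])]
[('thermo', [([0.552, 0.078, 0.071], 0.45)]), ('thermo_lens', [([0.634, 0.07, 0.012], 0.46)])]
```

```bash
python3 -m creep '{"translation":[[-3,-35,0],[-3,-35,0],[-3,-35,0],[-3,-35,0],[-3.3,-35.3,0],[0,0,0],[0,0,0],[0,0,0]],"spin":[0,0,0,0,0,0,0,0],"gripper":[0,0,0,0,0,0,0,0]}' 55
for i in 1 2 3; do python3 -m creep '{"translation":[[0,0,0],[0,0,0],[0,0,0],[0,0,0],[0,0,0],[0,0,0],[0,0,0],[0,0,0]],"spin":[0,0,0,0,0,0,0,0],"gripper":[0,0,0,0,0,0,0,0]}' 55; done
python3 -c "
from h import *
for c in('side','top'): print([(l,[(np.round(d['centre'],3).tolist(),round(d['confidence'],2)) for d in (cams.grab_frame(c),nets.pinpoint(c,l))[1][:2]]) for l in ('thermo','thermo_lens','blue_label')])"
```

```text
t: 39.85
eef_pos: [0.5375, -0.0973, 0.1467]
ee_rot: [-3.141, -0.0, -0.087]
force: [-0.2, 0.8, -1.9]
width: 0.0276
gripper_force: 55.0
t: 40.65
eef_pos: [0.5373, -0.0978, 0.1467]
ee_rot: [-3.142, 0.0, -0.087]
force: [0.1, -0.6, -0.5]
width: 0.028
gripper_force: 55.0
t: 41.45
eef_pos: [0.5373, -0.0978, 0.1467]
ee_rot: [3.142, 0.0, -0.087]
force: [0.4, -0.4, -1.1]
width: 0.0278
gripper_force: 55.0
t: 42.25
eef_pos: [0.5373, -0.0977, 0.1467]
ee_rot: [-3.142, 0.0, -0.087]
force: [-0.7, -0.0, -0.7]
width: 0.0278
gripper_force: 55.0
[('thermo', [([0.536, -0.097, 0.068], 0.64), ([0.359, 0.323, 0.003], 0.62)]), ('thermo_lens', [([0.577, -0.102, 0.091], 0.73)]), ('blue_label', [([0.628, -0.108, 0.04], 0.67), ([0.621, -0.194, 0.037], 0.52)])]
[('thermo', [([0.537, -0.097, 0.069], 0.61)]), ('thermo_lens', []), ('blue_label', [])]
```

```bash
python3 -m creep '{"translation":[[2.6,29,0],[2.5,29,0],[2.5,29.7,0],[0,0,0],[0,0,0],[0,0,0],[0,0,0],[0,0,0]],"spin":[0,0,0,0,0,0,0,0],"gripper":[0,0,0,0,0,0,0,0]}' 55
for i in 1 2 3; do python3 -m creep '{"translation":[[0,0,0],[0,0,0],[0,0,0],[0,0,0],[0,0,0],[0,0,0],[0,0,0],[0,0,0]],"spin":[0,0,0,0,0,0,0,0],"gripper":[0,0,0,0,0,0,0,0]}' 55|head -2; done
python3 -c "
from h import *
for c in('side','top'): print([(l,[(np.round(d['centre'],3).tolist(),round(d['confidence'],2)) for d in (cams.grab_frame(c),nets.pinpoint(c,l))[1][:2]]) for l in ('thermo','thermo_lens','yellow_label')])"
```

```text
t: 43.65
eef_pos: [0.5448, -0.0107, 0.1467]
ee_rot: [3.142, 0.0, -0.088]
force: [-0.2, 1.0, -1.0]
width: 0.0273
gripper_force: 55.0
t: 44.45
eef_pos: [0.545, -0.01, 0.1467]
t: 45.25
eef_pos: [0.545, -0.01, 0.1467]
t: 46.05
eef_pos: [0.5449, -0.01, 0.1467]
[('thermo', [([0.544, -0.008, 0.069], 0.7), ([0.628, -0.014, 0.012], 0.46)]), ('thermo_lens', [([0.616, -0.104, 0.013], 0.73), ([0.639, -0.023, 0.034], 0.61)]), ('yellow_label', [([0.638, -0.021, 0.037], 0.82)])]
[('thermo', [([0.545, -0.009, 0.068], 0.38)]), ('thermo_lens', []), ('yellow_label', [])]
```

Purple: −176 mm along board y again.

```bash
python3 -m creep '{"translation":[[-3,-35,0],[-3,-35,0],[-3,-35,0],[-3,-35,0],[-3.3,-35.3,0],[0,0,0],[0,0,0],[0,0,0]],"spin":[0,0,0,0,0,0,0,0],"gripper":[0,0,0,0,0,0,0,0]}' 55
for i in 1 2 3; do python3 -m creep '{"translation":[[0,0,0],[0,0,0],[0,0,0],[0,0,0],[0,0,0],[0,0,0],[0,0,0],[0,0,0]],"spin":[0,0,0,0,0,0,0,0],"gripper":[0,0,0,0,0,0,0,0]}' 55; done
python3 -c "
from h import *
snap('side','side9.png')
f=cv2.imread('pics/side9.png')[130:330,250:450];cv2.imwrite('pics/c9.png',cv2.resize(f,None,fx=3,fy=3,interpolation=2))
for c in('side','top'): print([(l,[(np.round(d['centre'],3).tolist(),round(d['confidence'],2)) for d in (cams.grab_frame(c),nets.pinpoint(c,l))[1][:2]]) for l in ('thermo','thermo_lens','purple_label')])"
```

```text
t: 47.45
eef_pos: [0.5297, -0.185, 0.1467]
ee_rot: [-3.141, -0.0, -0.087]
force: [0.5, 0.4, -0.6]
width: 0.0276
gripper_force: 55.0
t: 48.25
eef_pos: [0.5296, -0.1854, 0.1467]
ee_rot: [3.142, 0.0, -0.087]
force: [0.7, 0.3, -1.2]
width: 0.0277
gripper_force: 55.0
t: 49.05
eef_pos: [0.5296, -0.1854, 0.1467]
ee_rot: [3.142, 0.0, -0.087]
force: [-0.5, -0.2, -0.9]
width: 0.0277
gripper_force: 55.0
t: 49.85
eef_pos: [0.5296, -0.1853, 0.1467]
ee_rot: [3.142, 0.0, -0.087]
force: [0.2, -0.1, -1.5]
width: 0.0282
gripper_force: 55.0
[('thermo', [([0.527, -0.184, 0.068], 0.69), ([0.621, -0.192, 0.036], 0.47)]), ('thermo_lens', [([0.573, -0.191, 0.089], 0.93)]), ('purple_label', [([0.619, -0.192, 0.037], 0.79), ([0.269, -0.394, 0.02], 0.79)])]
[('thermo', [([0.527, -0.186, 0.07], 0.55)]), ('thermo_lens', []), ('purple_label', [([0.315, -0.227, 0.026], 0.96), ([0.276, -0.394, 0.03], 0.6)])]
```

View pics/c9.png

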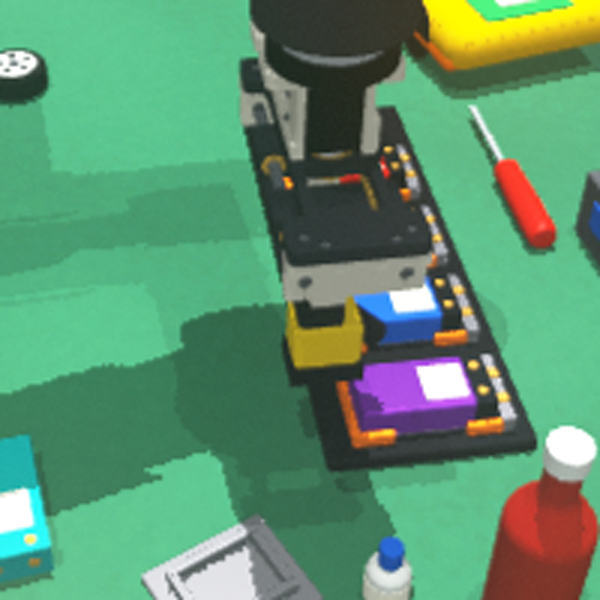

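The thermometer points at the purple label (crop 443,380), upright; the empty dock is visible at (235,575). Return it to the dock.

```bash
python3 -m creep '{"translation":[[0,0,20],[0,0,25],[-18,-24,0],[-18,-24,0],[-18,-24,0],[-18,-24,0],[-17,-23,0],[0,0,0]],"spin":[0,0,0.085,0.085,0.085,0.085,0.084,0],"gripper":[0,0,0,0,0,0,0,0]}' 55
python3 -m creep '{"translation":[[0,0,0],[0,0,0],[0,0,0],[0,0,0],[0,0,0]],"spin":[0,0,0,0,0],"gripper":[0,0,0,0,0]}' 55
python3 -c "
from h import *
m=[(1,box(-40,50,-38,38,0,6)),(1,box(-28.5,38.5,-26.5,26.5,0,16)),(2,rect(-22.5,32.5,-20.5,20.5,6))]
f=cams.grab_frame('side'); f['img']=cv2.imread('pics/side9.png')[:,:,::-1]; print(fit(f,m,(.441,-.304,.338),.06))
f['img']=cams.grab_frame('side')['img']
for z in (95,98,101): print(z,fit(f,[(1,box(-20,30,-18,18,z,z+14)),(3,box(-17,22,-17,17,z+14,z+50)),(5,box(24,48,-14,14,z+14,z+44))],(.441,-.304,.338),.05))
print([(c,l,[(np.round(d['centre'],3).tolist(),round(d['confidence'],2)) for d in nets.pinpoint(c,l)[:2]]) for c in('side','top') for l in ('thermo','thermo_lens','dock_floor')])
print(get_state()['eef_pos'])"
```

```text
t: 51.3
eef_pos: [0.4387, -0.3061, 0.1917]
ee_rot: [-3.141, 0.0, 0.337]
force: [0.2, 0.5, -1.4]
width: 0.0275
gripper_force: 55.0
t: 51.8
eef_pos: [0.441, -0.3039, 0.1916]
ee_rot: [-3.142, 0.0, 0.338]
force: [0.8, -0.4, -0.9]
width: 0.028
gripper_force: 55.0
(array([ 0.42506814, -0.30946958,  0.3421023 ]), np.float64(32.79827983714372))
95 (array([ 0.4394382 , -0.30419807,  0.31211922]), np.float64(19.785921289364378))
98 (array([ 0.43881778, -0.3062958 ,  0.3195165 ]), np.float64(19.785234256975073))
101 (array([ 0.43851986, -0.30841622,  0.32209823]), np.float64(19.780691355853243))
[('side', 'thermo', [([0.439, -0.302, 0.113], 0.66)]), ('side', 'thermo_lens', [([0.479, -0.293, 0.132], 0.87)]), ('side', 'dock_floor', [([0.443, -0.302, 0.007], 0.87)]), ('top', 'thermo', [([0.528, -0.183, 0.07], 0.4)]), ('top', 'thermo_lens', []), ('top', 'dock_floor', [([0.44, -0.301, 0.003], 0.56)])]
[ 0.44064841 -0.30432239  0.19170175]
```

```bash
python3 -m creep '{"translation":[[0,0,-30],[0,0,-30],[0,0,-15],[0,0,-5],[0,0,0],[0,0,0],[0,0,0]],"spin":[0,0,0,0,0,0,0],"gripper":[0,0,0,0,0,0,0]}' 55
python3 -m creep '{"translation":[[0,0,-6],[0,0,-5],[0,0,-5],[0,0,-4],[0,0,-3],[0,0,0],[0,0,0],[0,0,0]],"spin":[0,0,0,0,0,0,0,0],"gripper":[0,0,0,0,0,0,0,0]}' 55
```

```text
t: 52.9
eef_pos: [0.4414, -0.3046, 0.1128]
ee_rot: [3.14, -0.002, 0.337]
force: [0.0, 0.2, -1.5]
width: 0.028
gripper_force: 55.0
t: 53.7
eef_pos: [0.4408, -0.3044, 0.0889]
ee_rot: [3.141, -0.0, 0.337]
force: [0.4, -0.4, -1.6]
width: 0.0277
gripper_force: 55.0
```

```bash
python3 -m creep '{"translation":[[0,0,-1],[0,0,-1],[0,0,0],[0,0,0],[0,0,0]],"spin":[0,0,0,0,0],"gripper":[0,0,0,0,0]}' 55
python3 -m creep '{"translation":[[0,0,0],[0,0,0],[0,0,0],[0,0,0],[0,0,0],[0,0,0],[0,0,0],[0,0,0]],"spin":[0,0,0,0,0,0,0,0],"gripper":[0.45,0.6,0.7,0.8,0.8,0.8,0.8,0.8]}' 20
python3 -m creep '{"translation":[[0,0,15],[0,0,30],[0,0,40],[0,0,40],[0,40,0],[0,40,0],[0,40,0],[0,0,0]],"spin":[0,0,0,0,-0.1,-0.1,-0.1,0],"gripper":[0.8,0.8,0.8,0.8,0.8,0.8,0.8,0.8]}' 20
python3 -c "
from h import *
a=snap('side','side10.png');b=snap('top','top10.png')
m=[(1,box(-40,50,-38,38,0,6)),(1,box(-28.5,38.5,-26.5,26.5,0,16)),(2,rect(-22.5,32.5,-20.5,20.5,16)),(5,box(25,48,-14,14,20,50)),(3,box(-17,22,-17,17,20,56)),(4,box(-15,15,-14,14,56,131)),(3,rect(-12,12,-10,10,131))]
for f in (a,b): print(fit(f,m,(.44,-.303,.33),.075))
f=cv2.imread('pics/side10.png')[130:360,250:450];cv2.imwrite('pics/c10.png',cv2.resize(f,None,fx=2.6,fy=2.6,interpolation=2))
print([(c,l,[(np.round(d['centre'],3).tolist(),round(d['confidence'],2)) for d in nets.pinpoint(c,l)[:2]]) for c in('side','top') for l in ('thermo','thermo_lens','switch_tip')])"
```

```text
t: 54.2
eef_pos: [0.4406, -0.3043, 0.0867]
ee_rot: [-3.142, 0.0, 0.337]
force: [-0.8, 1.1, -1.4]
width: 0.028
gripper_force: 55.0
t: 55.0
eef_pos: [0.4406, -0.3044, 0.0867]
ee_rot: [3.142, 0.0, 0.337]
force: [-0.2, -0.3, -0.7]
width: 0.0699
gripper_force: 0.0
t: 55.8
eef_pos: [0.4406, -0.1812, 0.2122]
ee_rot: [-3.141, -0.001, 0.036]
force: [0.8, -0.5, -0.2]
width: 0.07
gripper_force: 0.0
(array([ 0.44109074, -0.30368987,  0.34639018]), np.float64(28.929494647614458))
(array([ 0.44159953, -0.30523307,  0.31959239]), np.float64(20.872107517691997))
[('side', 'thermo', [([0.439, -0.303, 0.011], 0.65), ([0.622, -0.194, 0.035], 0.33)]), ('side', 'thermo_lens', [([0.479, -0.292, 0.03], 0.94)]), ('side', 'switch_tip', [([0.611, 0.164, 0.085], 0.67)]), ('top', 'thermo', [([0.682, 0.304, -0.0], 0.53), ([0.438, -0.305, 0.009], 0.47)]), ('top', 'thermo_lens', []), ('top', 'switch_tip', [([0.608, 0.162, 0.085], 0.48)])]
```

View pics/c10.png

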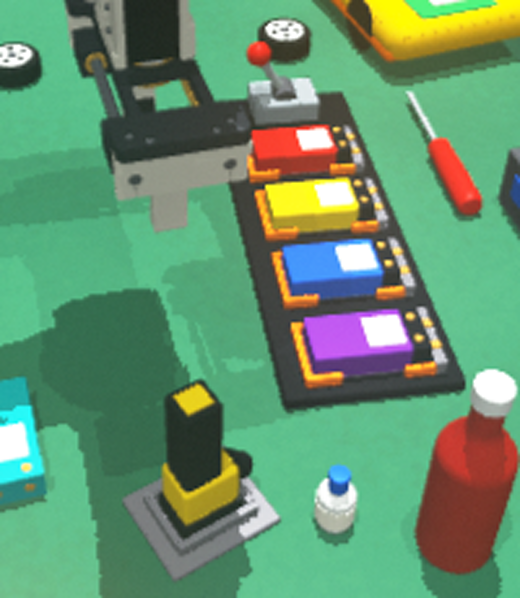

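Thermometer upright in its dock at crop (195,470), facing as before; all packs are seated and the switch is off. Now the switch: ball at about (.611,.161,.087), push along board x.

```bash
python3 -m creep '{"translation":[[14,43,0],[14,43,0],[14,43,0],[14,43,0],[14,43,0],[14,43,0],[14,43,0],[14,41,0]],"spin":[-0.02,-0.02,-0.02,-0.02,-0.02,-0.02,0,0],"gripper":[0,0,0,0,0,0,0,0]}' 20
python3 -m creep '{"translation":[[0,0,-35],[0,0,-35],[0,0,-35],[0,0,-28],[0,0,0],[0,0,0],[0,0,0]],"spin":[0,0,0,0,0,0,0],"gripper":[0,0,0,0,0,0,0]}' 20
```

```text
t: 57.0
eef_pos: [0.5533, 0.159, 0.2115]
ee_rot: [3.141, 0.0, -0.083]
force: [1.3, -1.0, -0.3]
width: 0.012
gripper_force: 0.0
t: 57.7
eef_pos: [0.554, 0.1579, 0.0804]
ee_rot: [-3.14, -0.002, -0.083]
force: [-0.4, 0.7, 0.1]
width: 0.0004
gripper_force: 0.0
```

```bash
python3 -m creep '{"translation":[[14,2,0],[14,0,0],[12,-1,0],[12,-1,0],[12,-1,0],[12,-1,0],[12,-1,0],[0,0,0]],"spin":[0,0,0,0,0,0,0,0],"gripper":[0,0,0,0,0,0,0,0]}' 20
python3 -m creep '{"translation":[[0,0,0],[0,0,0],[0,0,0]],"spin":[0,0,0],"gripper":[0,0,0]}' 20
python3 -c "
from h import *
a=snap('side','side11.png')
f=a['img'][100:200,300:440,::-1];cv2.imwrite('pics/c11.png',cv2.resize(f,None,fx=4,fy=4,interpolation=2))
print([(np.round(d['centre'],3).tolist(),round(d['confidence'],2)) for d in nets.pinpoint('side','switch_tip')[:3]])"
```

```text
t: 58.5
eef_pos: [0.6422, 0.1544, 0.0782]
ee_rot: [3.141, -0.0, -0.083]
force: [-1.0, -0.1, -0.0]
width: 0.0008
gripper_force: 0.0
t: 58.8
eef_pos: [0.6404, 0.1547, 0.0788]
ee_rot: [-3.142, -0.0, -0.083]
force: [0.0, 0.2, 0.3]
width: 0.0007
gripper_force: 0.0
[([0.613, -0.366, 0.002], 0.48), ([0.665, 0.156, 0.084], 0.47)]
```

View pics/c11.png

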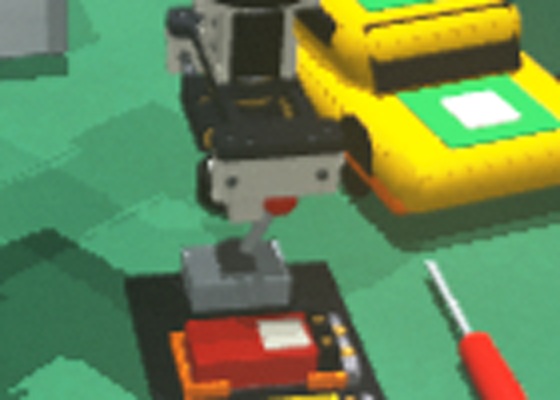

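The lever leans away and the ball is at about x .665. Push a few mm more, retreat and check.

```bash
python3 -m creep '{"translation":[[2,0,0],[2,0,0],[0,0,0],[0,0,0]],"spin":[0,0,0,0],"gripper":[0,0,0,0]}' 20
python3 -m creep '{"translation":[[-20,0,0],[-30,0,0],[-30,0,0],[-10,0,20],[-20,0,40],[-20,0,40],[0,0,0],[0,0,0]],"spin":[0,0,0,0,0,0,0,0],"gripper":[0,0,0,0,0,0,0,0]}' 20
python3 - <<'E'
from h import *
P=dict(red=(.6318,.0705,-.087),yellow=(.6241,-.0172,-.087),blue=(.6165,-.1048,-.087),purple=(.6088,-.1925,-.087))
np.set_printoptions(precision=2,suppress=True)
a=snap('side','side12.png');b=snap('top','top12.png')
for n,p in P.items(): print(n,[(fit(f,pack(12),p,.06)[0]-p)*1e3 for f in (a,b)])
print([(c,np.round(d['centre'],3).tolist(),round(d['confidence'],2)) for c in ('side','top') for d in nets.pinpoint(c,'switch_tip')[:2]])
f=a['img'][110:360,270:450,::-1];cv2.imwrite('pics/c12.png',cv2.resize(f,None,fx=2.4,fy=2.4,interpolation=2))
E
```

```text
t: 59.3
eef_pos: [0.6445, 0.1547, 0.0786]
ee_rot: [3.142, 0.0, -0.083]
force: [-1.0, 0.5, 0.5]
width: 0.0004
gripper_force: 0.5
t: 60.1
eef_pos: [0.515, 0.1552, 0.1804]
ee_rot: [-3.139, -0.003, -0.082]
force: [-0.4, 0.1, -1.1]
width: 0.0004
gripper_force: 0.0
red [array([-0.18, -2.28,  5.77]), array([ 1.63, -0.65,  8.76])]
yellow [array([-0.96, -2.06, -3.26]), array([ 1.22, -0.86, -9.66])]
blue [array([-0.73, -0.32, 16.07]), array([ -0.51,  -0.38, -17.38])]
purple [array([-0.57, -1.36,  0.14]), array([ 0.39, -0.53,  6.17])]
[('side', [0.666, 0.16, 0.084], 0.59), ('side', [0.539, -0.331, 0.002], 0.31), ('top', [0.665, 0.157, 0.089], 0.49)]
```

View pics/c12.png

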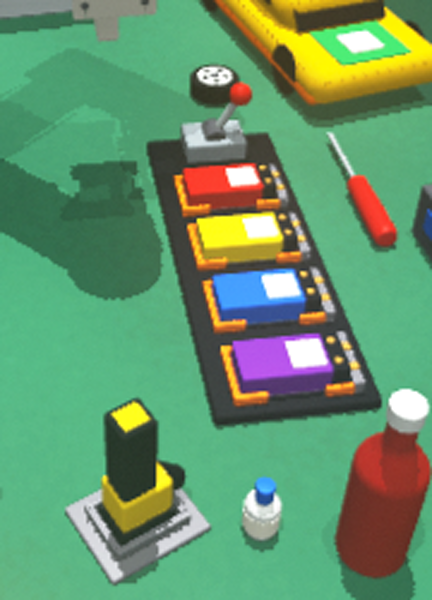

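The lever is over to +x (crop 240,93) at about 0.95 rad, the packs are seated, the thermometer is home and the arm is clear. Hand in.

```bash
python3 -m creep '{"translation":[[0,0,0],[0,0,0],[0,0,0]],"spin":[0,0,0],"gripper":[0,0,0]}'; python3 -c "
from station import arm
print(arm.job_done())"
```

```text
t: 60.6
eef_pos: [0.5146, 0.1545, 0.1781]
ee_rot: [3.141, 0.001, -0.083]
force: [0.8, 0.6, -0.5]
width: 0.0
gripper_force: 0.0
the job is handed in; nothing more can be done
None
```

The job is handed in at 60.6 s (no verdict came back): all four packs are seated in their pockets, checked red, blue, yellow, purple for over 2 s each, the thermometer is back in its dock, and the switch is on at about 0.95 rad as judged from the camera images.

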